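# Load a dish into a lever-lid shielded counter

## Task

Load the sample into the shielded counting chamber without picking anything up. Press the lever's ribbed paddle right down until the catch holds it and the heavy lid stays open by itself, then push the petri dish along the loading shelf all the way in against the back wall, and at last press down the catch's release tab so that the lid closes over the dish. Do not touch the lid, keep the dish flat on the shelf, and leave the other things on the bench where they are.

Things in the scene. Friction and masses are not known exactly. Their poses are not given: they have to be found in the camera images.
- castle: Fixed grey shielded chamber on an aluminium base plate 245 x 140 mm. Origin on the bench in the middle of the chamber's mouth; x points into the chamber, y to the left seen from the loading shelf, z up. The floor is 8 mm above the bench; inside it is 68 mm wide, walls 20 mm high, back wall at x = 81 mm. The lid's skirt shuts down on x = 0 to 14 mm
- shelf_end (a point): Middle of the outer (robot's side) end of the loading shelf, on its top, 8 mm above the bench. The shelf is level with the chamber floor and runs 105 mm from here to the mouth, between two rails 10 mm high that narrow from 107 mm apart to 74 mm at the mouth
- lid (a joint): Hinge angle of the heavy lid (122 x 96 x 19 mm, about 0.9 kg, 21 mm skirt at its front, round detector housing on top). 0 = shut, about 1.29 rad when the lever is caught, 1.38 at most. It swings up and back, hinged behind the chamber (x = 122, z = 36 mm); open, its front edge stays 130 mm above the bench and above x = 55 mm. A rod ties it to the lever; freed, it sinks shut in 1 to 2 s
- lever (a joint): Angle of the steel lever: 0 = at rest, long end up, lid shut; grows as the long end is pressed down. The catch snaps over a pin on it at about 0.47, its stop is at 0.50 rad: press to at least 0.48, then let go and it settles at 0.47. The paddle takes 7 to 20 N, most at the start
- fulcrum (a point): Pin on which the lever turns (axis along the chamber's y), to the right of the chamber; the lever, 8 mm wide, runs forward from here along the right side of the shelf
- paddle (a point): Middle of the top face of the ribbed grey paddle (42 mm along the lever, 30 mm across) on the lever's long end, 185 mm from the fulcrum pin; it starts about 119 mm above the bench and ends about 30 mm above it, on an arc round the fulcrum pin
- latch (a joint): Angle of the spring catch: 0 = standing upright, where it holds the lever's pin once that has snapped under it; grows as the tab is pressed down; it lets go of the lever beyond about 0.2; stop at 0.36 rad
- release_tab (a point): Middle of the top face of the catch's ribbed grey release tab (34 mm along the lever, 28 mm across), about 33 mm above the bench; pressing it down 10 mm with 3 to 6 N releases the lever. It lies 48 mm to the right of the lever's middle line; the catch itself stands between, up to 55 mm high
- dish_center (a point): Centre, half-way up, of the closed clear petri dish: 60 mm across, 15 mm high (the lower 3 mm a little narrower, 54 mm across), 30 g, lying loose on the loading shelf; its centre is then 15.5 mm above the bench
- nest (a point): Where the dish's centre belongs when it is fully in: on the chamber's middle line, 50 mm in from the mouth (the dish touches the back wall at 51 mm)
- vial_a: Clear vial with white cap, 27 mm across, 55 mm high, standing on the bench right of the chamber; origin under its middle. Not to be moved
- vial_c: Brown vial with dark cap, 27 mm across, 55 mm high, standing left of the chamber; origin under its middle. Not to be moved
- forceps: Steel forceps, 132 mm long, 9 mm high, lying left of the shelf and chamber; origin under its middle. Not to be moved
- beaker_100: Small empty glass beaker, 58 mm across, 70 mm high, standing on the bench to the right of the catch; origin under its middle. Not to be moved
- dish: The petri dish itself; origin under its middle
There are look-alikes about, which are no part of the job. What is shaped like the dish but black is not meant.

How it is judged:
By the outcome, as a careful person would: the job done as asked, in the order asked, and still so for the second after the job is handed in, with the robot touching nothing.
It also fails if it takes over 61 s, if anything falls off the work surface, if the arm or the gripper's body presses on something with over 40 N, if the wrist force passes 120 N, or if a joint passes its speed limit or range.

## Robot

A 6-joint arm with a two-finger parallel gripper is mounted at the origin on a cart in front of the work surface, level with it; the furniture and walls round the work are solid. World frame = base frame: x ahead of the robot, y to its left, z up, the work surface at z = 0. Lengths are in m, angles in degrees, forces in N, time in s.
With the tool pointing down it reaches from about 0.4 to 0.825 m from the base axis. Payload 7 kg.
Tool frame: the origin (TCP) lies midway between the tips of the shut fingers; the grasp point (between the pads) lies 19 mm behind it; z points along the fingers, y is the line along which they close (so a half turn about z gives the same grasp; the last joint's range is limited). The gripper opens to 88 mm and grips with 3 to 60 N. Pads are 19 mm wide; open, the fingers measure 130 mm over their backs; the gripper's body (78 mm by 193 mm) begins 47 mm behind the grasp point.
Start: joints at [-53.05, 20.546, 0.682, 0, -70.136, -16.507], TCP at [0.236, -0.632, 0.227] pointing down, gripper open.
Joint ranges: [-176.03, 176.03], [-82.01, 121.73], [-58.28, 71.71], [-173.87, 95.51], [-174.79, -0.11], [-173.66, 173.66]. Speed limits (degrees/s): [136.94, 136.94, 172.46, 180, 180, 180].

## Interface

Orientations are given as [roll, pitch, yaw] about the fixed x, y, z axes, in that order (R = Rz(yaw) Ry(pitch) Rx(roll)).
In Python, from plant import ctrl gives the robot as it stands.
- The arm moves only by the tool arm_command, never from a script. Its argument "steps" is a list of rows, each an object with "translation": the shift along the tool's x, y, z in mm, a list of three; "rotation": the turn, a rotation vector about the tool's x, y, z in units of 5 degrees (1.0 is 5 degrees), a list of three; "claw": the finger opening in mm, from 0 to 87.6. In form: [{"translation": [x, y, z], "rotation": [rx, ry, rz], "claw": claw}, ...]. A call has 1 to 5 rows; each row is the pose to reach, as a shift and turn from the pose commanded when the call began, along the tool's axes at that moment; what a row does not reach only later rows make up. A row lasts 1/10 s, in which the tool goes at most 50 mm and 8.59 degrees, less where a joint would pass 70% of its speed; a pose out of reach is approached as far as the arm can. A call with a gripper value outside its range is refused whole. The fingers move at their own pace and stop on an object; the grip force is fixed at half the most. Time passes only in rows, so rows that repeat a pose let the fingers close. It gives the time, the measured TCP pose, the force, the opening and the grip force at its end, in the units of the state.
- ctrl.get_obs(): the state, without advancing time (a new reading comes with each control period).
- ctrl.snapshot(name): name is "side" or "top"; returns (picture, depth): 480x640x3 uint8, red, green, blue; 480x640 float32, m along the optical axis (not along the pixel's ray), 0 where there is no reading.
- ctrl.calibration(name): a dict with "vertical_fov" (degrees; the focal length in pixels is half the picture's height over the tangent of half this angle, whatever the lens; pixels are square), "cx", "cy" (the principal point, pixels), "rvec" (rotation vector, rad) and "tvec" (3), from world to camera coordinates, as OpenCV has them. Camera axes: x right, y down, z forward; pixel columns grow to the right and rows downward; lengths in m; the calibration is good to about 2 mm. A picture is of the moment at which its call begins. calibration takes no time and is no camera call.
- ctrl.close_job(): hands the job in; it is judged then, once.
The state is a dict: "clock": time; "joint_pos": joint angles; "qvel": joint speeds; "tau": joint torques, N m; "tool_pos": TCP position; "orientation": TCP orientation; "force": force on the tool from outside, world axes, zero at the start; "moment": the same for the moment, N m; "opening": finger opening in m; "gripper_force": force on a finger pad.
Only numpy, scipy, OpenCV 4.12 (cv2) and the standard library are available. Lean on these libraries where they do the work, as an engineer would, in place of code of your own. Each camera call takes 0.05 s, during which the arm holds its last target. There are 200 camera calls.

## Working session

There is one attempt and no reset: what is moved stays moved. The work goes in short steps, Python scripts to look and compute and a tool call to move; the robot and the scene stay as the last step left them, time stands still between calls to the robot, and variables do not carry over. Pictures are saved under pics/ and viewed, at most 10 in all, crops included, and the job is handed in when it is done.

Besides the shell and the picture viewer there is one more tool, called after ">>>" as name(argument=value, ...), one argument or row to a line, values as JSON. arm_command: Moves the arm, as the interface text tells. Its arguments: {"type":"object","properties":{"steps":{"type":"array"}},"required":["steps"]}

```bash
mkdir -p pics; ls; cat > h.py <<'E'
import numpy as np, cv2
from plant import ctrl
def cam(n):
    c=ctrl.calibration(n); f=240/np.tan(np.radians(c["vertical_fov"])/2)
    R=cv2.Rodrigues(np.array(c["rvec"],float))[0]; t=np.array(c["tvec"],float).ravel()
    return f,c["cx"],c["cy"],R,t
def pts(n,depth):
    f,cx,cy,R,t=cam(n); v,u=np.mgrid[:480,:640]
    P=np.stack([(u-cx)/f*depth,(v-cy)/f*depth,depth],-1)
    return (P-t)@R   # world
def ray(n,u,v,z):
    f,cx,cy,R,t=cam(n); d=R.T@np.array([(u-cx)/f,(v-cy)/f,1]); o=-R.T@t
    return o+d*(z-o[2])/d[2]
def snap(n,name):
    im,d=ctrl.snapshot(n); cv2.imwrite(f"pics/{name}.png",im[...,::-1]); np.save(f"pics/{name}.npy",d); return im,d
E
python3 - <<'E'
from h import *
for n in("top","side"):
    im,d=snap(n,n+"0"); print(n,cam(n),(d>0).mean())
print(ctrl.get_obs())
E
```

```text
pics
top (np.float64(452.6833158682882), 323.842828901046, 235.76478865027136, array([[ 0.0210355 , -0.99976169,  0.00583668],
       [-0.99422747, -0.0215327 , -0.10510989],
       [ 0.10521052, -0.00359195, -0.99444348]]), array([-0.05479838,  0.58861716,  0.90569352])) 0.9961393229166666
side (np.float64(518.5843654965523), 320.57897708128905, 239.43945187085575, array([[-0.90958235, -0.41541032,  0.00970596],
       [-0.27917891,  0.59365577, -0.75473967],
       [ 0.30776465, -0.68920758, -0.65595261]]), array([0.49727424, 0.25893876, 0.77115756])) 0.9960546875
{'clock': 0.1, 'joint_pos': array([-5.30502406e+01,  2.05879893e+01,  6.39443583e-01, -1.66455834e-02,
       -7.01354584e+01, -1.65079273e+01]), 'qvel': array([-0.06632317, -0.0793136 ,  0.06189859,  0.14446066, -0.04475268,
        0.01786852]), 'tau': array([-2.53629754e-03, -5.84164274e+01,  2.93748200e+01,  7.01565519e+00,
        1.00851417e-02, -4.03062415e-05]), 'tool_pos': array([ 0.23558012, -0.63209854,  0.22571557]), 'orientation': array([ 1.79915012e+02, -8.86792502e-03, -1.59563829e+02]), 'force': array([ 0.73342514, -0.22613769, -0.95193223]), 'moment': array([-0.01249877,  0.02215311,  0.04537687]), 'gripper_force': 0.0, 'opening': 0.08737990783436414}
```

View pics/top0.png

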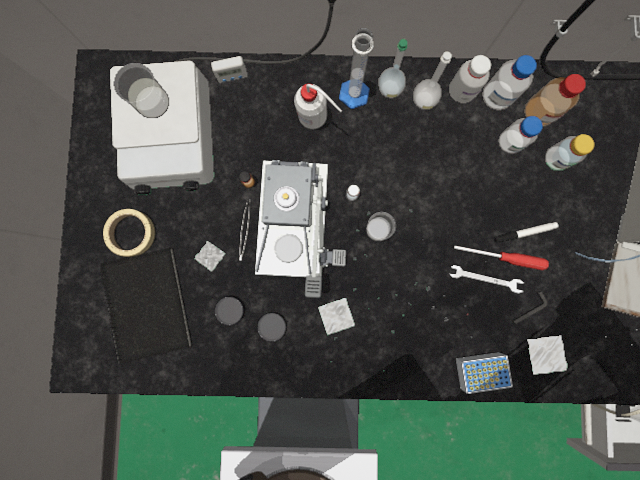

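View pics/side0.png

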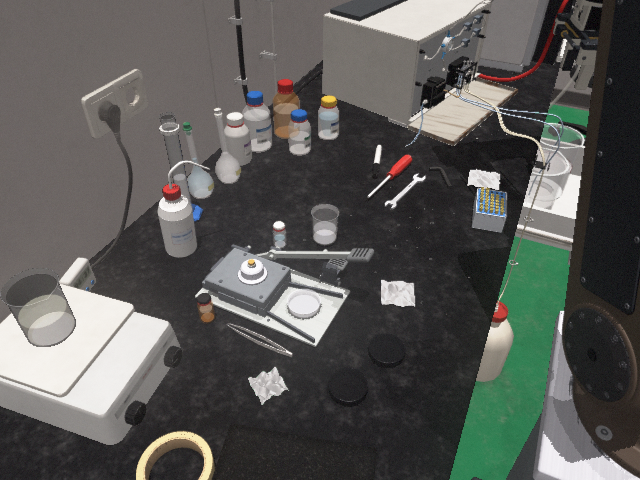

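The top view shows the chamber with its lid at (288,195), dish at (288,248), paddle at (314,287), tab at (338,257) and beaker at (380,227). The side view agrees: paddle at (360,255), tab at (335,265), dish at (303,303).

```bash
python3 - <<'E'
from h import *
im=cv2.imread("pics/top0.png"); d=np.load("pics/top0.npy"); P=pts("top",d)
def reg(u0,u1,v0,v1,z0,z1,name):
    m=np.zeros(d.shape,bool); m[v0:v1,u0:u1]=1; m&=(P[...,2]>z0)&(P[...,2]<z1)
    q=P[m]
    if len(q)<5: print(name,"none");return
    r=cv2.minAreaRect((q[:,:2]*1000).astype(np.float32))
    print(name,len(q),"mean",q.mean(0).round(4),"rect",np.round(r[0],1),np.round(r[1],1),round(r[2],1),"zr",np.percentile(q[:,2],[5,50,95]).round(4))
reg(255,325,155,232,.040,.066,"lid")
reg(302,326,274,300,.09,.14,"paddle")
reg(327,348,247,268,.02,.05,"tab")
reg(272,304,232,264,.018,.03,"dish")
reg(362,400,210,245,.02,.09,"beaker")
reg(345,362,180,202,.02,.07,"vial_a")
reg(318,329,158,275,.02,.2,"lever")
reg(240,256,170,190,.02,.07,"vialc")
# plate
hsv=cv2.cvtColor(im,cv2.COLOR_BGR2HSV)
m=((hsv[...,2]>170)&(hsv[...,1]<40)&(P[...,2]<.014)); m[:155]=0;m[285:]=0;m[:,:250]=0;m[:,332:]=0
q=P[m]; r=cv2.minAreaRect((q[:,:2]*1000).astype(np.float32)); print("plate",r,cv2.boxPoints(r).round(1).tolist(),np.median(q[:,2]))
c=cv2.resize(im[150:305,230:400],None,fx=4.6,fy=3.8*1.0,interpolation=cv2.INTER_CUBIC)
c=cv2.resize(im[150:305,235:395],None,fx=3.8,fy=3.8,interpolation=cv2.INTER_CUBIC); cv2.imwrite("pics/c1.png",c)
E
```

```text
lid 2798 mean [0.6754 0.0304 0.0485] rect [677.1  21.4] [127.2 131. ] 88.2 zr [0.0442 0.0481 0.0536]
paddle 347 mean [ 0.4871 -0.0227  0.1192] rect [488.2 -22.9] [30.  41.4] 88.3 zr [0.1114 0.1196 0.1262]
tab 283 mean [ 0.5467 -0.0688  0.0314] rect [546.4 -68.3] [33.4 37.2] 0.9 zr [0.027  0.0317 0.0348]
dish 646 mean [0.5644 0.0341 0.0232] rect [564.4  34. ] [56.6 58.6] 1.9 zr [0.0205 0.0231 0.0259]
beaker 645 mean [ 0.6117 -0.1573  0.0429] rect [ 609.6 -155.3] [53.5 54.5] 46.4 zr [0.0277 0.032  0.0704]
vial_a 157 mean [ 0.6799 -0.0982  0.0487] rect [681.  -98.7] [23.4 25.1] 5.6 zr [0.0284 0.054  0.0576]
lever 339 mean [ 0.6085 -0.037   0.0462] rect [623.6 -39.7] [184.   20.6] 1.3 zr [0.0231 0.048  0.087 ]
vialc 163 mean [0.7033 0.1207 0.0474] rect [704.9 122. ] [23.2 24.3] 78.4 zr [0.0245 0.0529 0.0574]
plate ((628.8430786132812, 22.65301513671875), (151.5740966796875, 245.3156280517578), 88.35786437988281) [[504.1000061035156, -49.599998474121094], [749.2999877929688, -56.599998474121094], [753.5999755859375, 94.9000015258789], [508.3999938964844, 101.9000015258789]] 0.008040814818615464
```

View pics/c1.png

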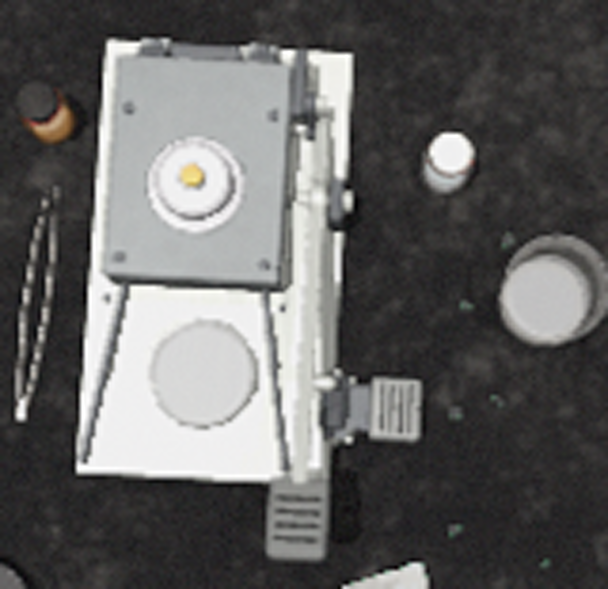

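The crop shows the rails, which run from (82,462) and (287,468) at the outer end to about (126,290) and (265,290) at the mouth. It also shows the paddle at (298,518) and the tab at (395,408). Next I'll compute the castle frame and the first move.

```bash
cat >> h.py <<'E'
from scipy.spatial.transform import Rotation as Ro
YAW=-1.6
def down(yaw,tilt=0):   # tilt: tool top leans along +tool x (deg), tool pointing down
    return Ro.from_euler("z",yaw,degrees=True)*Ro.from_euler("x",180,degrees=True)*Ro.from_euler("y",-tilt,degrees=True)
def go(p,R):
    o=ctrl.get_obs(); C=Ro.from_euler("xyz",o["orientation"],degrees=True)
    D=C.inv()*R
    print("trans",(C.inv().apply(np.array(p)-o["tool_pos"])*1000).round(1),"rot",(np.degrees(D.as_rotvec())/5).round(2),"top dir",-R.apply([0,0,1]).round(2))
E
python3 - <<'E'
from h import *
px=lambda a,b:(235+a/3.8,150+b/3.8)
A=[ray("top",*px(a,b),.018) for a,b in((82,462),(287,468),(126,290),(265,290))]
mo=(A[0]+A[1])/2; mi=(A[2]+A[3])/2
print(np.round(A,4),mo,mi,np.degrees(np.arctan2(*(mi-mo)[1::-1])))
print("lid front",[ray("top",*px(a,b),.055).round(4) for a,b in((105,278),(285,288),(120,50),(292,62))])
print("dish",ray("top",*px(204,372),.023))
go([.487,-.023,.15],down(178.4))
print(down(178.4,15).apply([0,0,-1]), down(88.4,15).apply([0,0,-1]))
E
```

```text
[[ 0.5131  0.096   0.018 ]
 [ 0.5122 -0.0162  0.018 ]
 [ 0.6085  0.0752  0.018 ]
 [ 0.6102 -0.0017  0.018 ]] [0.51268906 0.0398961  0.018     ] [0.60931777 0.03674769 0.018     ] -1.8661798493773296
lid front [array([0.6101, 0.0821, 0.055 ]), array([ 0.6068, -0.0137,  0.055 ]), array([0.7342, 0.0784, 0.055 ]), array([ 0.7297, -0.0145,  0.055 ])]
dish [0.56355741 0.0303606  0.023     ]
trans [-448.3  482.9   76.4] rot [ 0.02 -0.01  4.41] top dir [-0. -0.  1.]
[-0.25871814  0.00722665  0.96592583] [0.00722665 0.25871814 0.96592583]
```

>>> arm_command(
  steps=[
    {"translation": [-450, 482, 40], "rotation": [0, 0, 4.4], "claw": 0},
    {"translation": [-450, 482, 40], "rotation": [0, 0, 4.4], "claw": 0},
    {"translation": [-450, 482, 40], "rotation": [0, 0, 4.4], "claw": 0},
    {"translation": [-450, 482, 40], "rotation": [0, 0, 4.4], "claw": 0},
    {"translation": [-450, 482, 40], "rotation": [0, 0, 4.4], "claw": 0},
  ],
)

```text
clock: 0.6
tool_pos: [0.3312, -0.4016, 0.2111]
orientation: [180.0, -0.0, 178.4]
force: [2.2, 0.2, 1.0]
opening: 0.0527
gripper_force: 0.0
```

```bash
python3 -c "
from h import *
o=ctrl.get_obs();print(o['tool_pos'],o['orientation'])
go([.487,-.023,.15],down(178.4))"
```

```text
[ 0.33121577 -0.4016071   0.21108781] [ 1.79982161e+02 -1.65832959e-02  1.78403841e+02]
trans [-145.2  382.8   61.2] rot [ 0. -0.  0.] top dir [-0. -0.  1.]
```

>>> arm_command(
  steps=[
    {"translation": [-145, 382, 30], "rotation": [0, 0, 0], "claw": 0},
    {"translation": [-145, 382, 30], "rotation": [0, 0, 0], "claw": 0},
    {"translation": [-145, 382, 30], "rotation": [0, 0, 0], "claw": 0},
    {"translation": [-145, 382, 30], "rotation": [0, 0, 0], "claw": 0},
    {"translation": [-145, 382, 30], "rotation": [0, 0, 0], "claw": 0},
  ],
)

```text
clock: 1.1
tool_pos: [0.426, -0.1709, 0.1932]
orientation: [180.0, 0.0, 178.4]
force: [1.6, -1.4, 1.0]
opening: 0.0132
gripper_force: 0.0
```

```bash
python3 -c "
from h import *
o=ctrl.get_obs();print(o['tool_pos'],o['orientation'])
go([.487,-.023,.135],down(178.4))"
```

```text
[ 0.42603237 -0.1708912   0.19320191] [1.79995154e+02 2.41024285e-02 1.78442439e+02]
trans [-56.9 149.5  58.2] rot [0.   0.   0.01] top dir [-0. -0.  1.]
```

>>> arm_command(
  steps=[
    {"translation": [-57, 149.5, 40], "rotation": [0, 0, 0], "claw": 0},
    {"translation": [-57, 149.5, 40], "rotation": [0, 0, 0], "claw": 0},
    {"translation": [-57, 149.5, 40], "rotation": [0, 0, 0], "claw": 0},
    {"translation": [-57, 149.5, 40], "rotation": [0, 0, 0], "claw": 0},
    {"translation": [-57, 149.5, 58], "rotation": [0, 0, 0], "claw": 0},
  ],
)

```text
clock: 1.6
tool_pos: [0.4888, -0.0226, 0.1359]
orientation: [180.0, 0.1, 178.6]
force: [-0.2, -0.1, -0.2]
opening: 0.0004
gripper_force: 0.0
```

>>> arm_command(
  steps=[
    {"translation": [0, 0, 12], "rotation": [0, 0, 0], "claw": 0},
    {"translation": [0, 0, 18], "rotation": [0, 0, 0], "claw": 0},
    {"translation": [0, 0, 24], "rotation": [0, 0, 0], "claw": 0},
    {"translation": [0, 0, 30], "rotation": [0, 0, 0], "claw": 0},
  ],
)

```text
clock: 2.0
tool_pos: [0.4868, -0.0259, 0.1059]
orientation: [-180.0, 0.0, 178.4]
force: [-3.7, 1.0, 11.8]
opening: 0.0005
gripper_force: 4.9
```

```bash
python3 -c "
from h import *
snap('side','side1')"
```

```text
(no output)
```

View pics/side1.png

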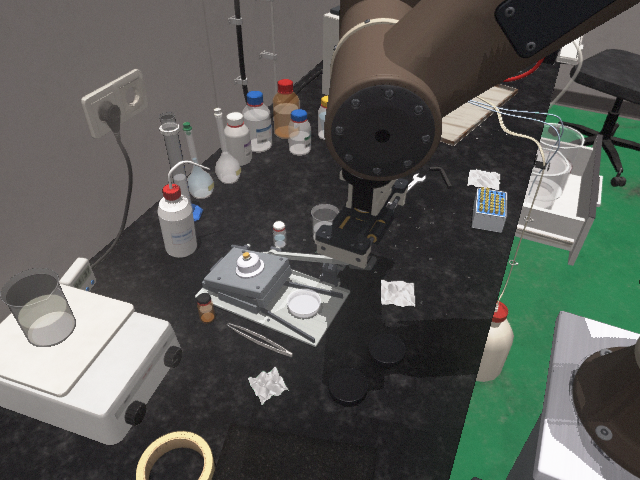

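The fingers are on the paddle at about (345,265) and the lid is starting to lift. I'll keep pressing.

>>> arm_command(
  steps=[
    {"translation": [0, 0, 8], "rotation": [0, 0, 0], "claw": 0},
    {"translation": [0, 0, 16], "rotation": [0, 0, 0], "claw": 0},
    {"translation": [0, 0, 24], "rotation": [0, 0, 0], "claw": 0},
    {"translation": [0, 0, 32], "rotation": [0, 0, 0], "claw": 0},
    {"translation": [0, 0, 40], "rotation": [0, 0, 0], "claw": 0},
  ],
)

```text
clock: 2.55
tool_pos: [0.4852, -0.0263, 0.0654]
orientation: [-179.9, -0.1, 178.4]
force: [-9.4, 2.2, 17.0]
opening: 0.0005
gripper_force: 8.1
```

>>> arm_command(
  steps=[
    {"translation": [0, 0, 8], "rotation": [0, 0, 0], "claw": 0},
    {"translation": [0, 0, 16], "rotation": [0, 0, 0], "claw": 0},
    {"translation": [0, 0, 22], "rotation": [0, 0, 0], "claw": 0},
    {"translation": [0, 0, 27], "rotation": [0, 0, 0], "claw": 0},
    {"translation": [0, 0, 31], "rotation": [0, 0, 0], "claw": 0},
  ],
)

```text
clock: 3.05
tool_pos: [0.4861, -0.026, 0.0339]
orientation: [-180.0, -0.1, 178.4]
force: [-1.9, -1.0, 3.5]
opening: 0.0004
gripper_force: 1.7
```

>>> arm_command(
  steps=[
    {"translation": [0, 0, 2], "rotation": [0, 0, 0], "claw": 0},
    {"translation": [0, 0, 4], "rotation": [0, 0, 0], "claw": 0},
    {"translation": [0, 0, 6], "rotation": [0, 0, 0], "claw": 0},
  ],
)

```text
clock: 3.35
tool_pos: [0.4872, -0.0254, 0.0295]
orientation: [-180.0, 0.0, 178.5]
force: [-12.7, -0.8, 37.4]
opening: 0.0005
gripper_force: 19.7
```

>>> arm_command(
  steps=[
    {"translation": [0, 0, 1], "rotation": [0, 0, 0], "claw": 0},
    {"translation": [0, 0, 2], "rotation": [0, 0, 0], "claw": 0},
  ],
)

```text
clock: 3.55
tool_pos: [0.4873, -0.0254, 0.029]
orientation: [-180.0, 0.1, 178.5]
force: [-17.2, -0.3, 48.6]
opening: -0.0
gripper_force: 25.8
```

At the stop. I'll ease off and check that the catch holds.

>>> arm_command(
  steps=[
    {"translation": [0, 0, -3], "rotation": [0, 0, 0], "claw": 0},
    {"translation": [0, 0, -6], "rotation": [0, 0, 0], "claw": 0},
    {"translation": [0, 0, -9], "rotation": [0, 0, 0], "claw": 0},
    {"translation": [0, 0, -12], "rotation": [0, 0, 0], "claw": 0},
    {"translation": [0, 0, -14], "rotation": [0, 0, 0], "claw": 0},
  ],
)

```text
clock: 4.05
tool_pos: [0.4872, -0.0249, 0.0403]
orientation: [180.0, 0.0, 178.4]
force: [0.0, 0.4, 0.3]
opening: 0.0006
gripper_force: 0.0
```

```bash
python3 -c "
from h import *
go([.505,.037,.09],down(178.3,15))"
```

```text
trans [-16.2  62.3 -49.7] rot [ 0.   -3.    0.03] top dir [-0.26  0.01  0.97]
```

>>> arm_command(
  steps=[
    {"translation": [0, 0, -50], "rotation": [0, 0, 0], "claw": 0},
    {"translation": [-16, 62, -50], "rotation": [0, -3, 0], "claw": 0},
    {"translation": [-16, 62, -50], "rotation": [0, -3, 0], "claw": 0},
    {"translation": [-16, 62, -50], "rotation": [0, -3, 0], "claw": 0},
    {"translation": [-16, 62, -50], "rotation": [0, -3, 0], "claw": 0},
  ],
)

```text
clock: 4.55
tool_pos: [0.5027, 0.0366, 0.0898]
orientation: [-180.0, 15.0, 178.6]
force: [-0.1, 0.2, -0.9]
opening: 0.0005
gripper_force: 0.0
```

```bash
python3 -c "
from h import *
a,_=snap('side','side2');b,_=snap('top','top2')
go([.505,.037,.014],down(178.3,15))
c=cv2.resize(np.hstack([a[180:400,180:420],b[150:370,200:440]]),None,fx=1.6,fy=1.6)
cv2.imwrite('pics/c2.png',c[...,::-1])"
```

```text
trans [19.5  0.4 73.9] rot [ 0.01 -0.    0.04] top dir [-0.26  0.01  0.97]
```

View pics/c2.png

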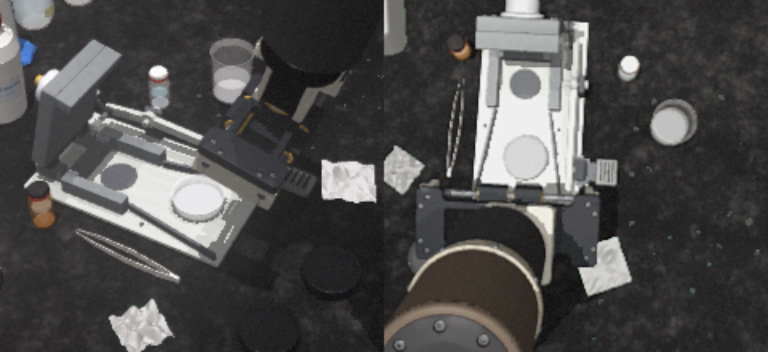

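The lid stands open by itself. The dish is clear ahead of the fingers at crop (525,157), and the dark nest disc is at (525,82). Going down behind the dish.

>>> arm_command(
  steps=[
    {"translation": [19, 0, 40], "rotation": [0, 0, 0], "claw": 0},
    {"translation": [19.5, 0, 65], "rotation": [0, 0, 0], "claw": 0},
    {"translation": [19.5, 0, 74], "rotation": [0, 0, 0], "claw": 0},
    {"translation": [19.5, 0, 74], "rotation": [0, 0, 0], "claw": 0},
  ],
)

```text
clock: 5.05
tool_pos: [0.5115, 0.0346, 0.0237]
orientation: [179.7, 13.6, 178.3]
force: [-0.3, 0.0, 0.6]
opening: 0.0005
gripper_force: 0.0
```

```bash
python3 -c "
from h import *
print(ctrl.get_obs()['tool_pos'], ray('top',288.1,201.3,.008))
go([.555,.0365,.0145],down(178.3,15))
go([.605,.0352,.0145],down(178.3,15))"
```

```text
[0.51152146 0.034586   0.02372646] [0.66450682 0.03562843 0.008     ]
trans [-40.    3.1  19.2] rot [ 0.06 -0.27  0.01] top dir [-0.26  0.01  0.97]
trans [-88.6   3.2  31. ] rot [ 0.06 -0.27  0.01] top dir [-0.26  0.01  0.97]
```

>>> arm_command(
  steps=[
    {"translation": [0, 0, 0], "rotation": [0, 0, 0], "claw": 0},
    {"translation": [0, 0, 0], "rotation": [0, 0, 0], "claw": 0},
  ],
)

```text
clock: 5.25
tool_pos: [0.5113, 0.0359, 0.0255]
orientation: [179.6, 13.8, 178.4]
force: [0.0, 0.3, 0.2]
opening: 0.0003
gripper_force: 0.0
```

```bash
python3 -c "
from h import *
o=ctrl.get_obs();print(o['tool_pos'],o['orientation'],o['joint_pos'],o['force'],o['moment'],o['tau'])
"
```

```text
[0.51133621 0.03592251 0.02551384] [179.58428278  13.83094281 178.41811974] [  25.60052428   11.90777387  -58.14214766   38.6909564    -9.46059769
 -154.7921648 ] [0.00313415 0.3317936  0.24439415] [-0.00517048  0.76606476  0.0357034 ] [-2.10292088e-01 -3.18937862e+01  1.56162232e+01  2.03042932e+00
  2.60094367e-01  3.18162586e-02]
```

```bash
python3 -c "
from h import *
go([.511,.037,.035],down(178.3,0))"
```

```text
trans [-1.9  1.1 -9.3] rot [0.09 2.77 0.03] top dir [-0. -0.  1.]
```

>>> arm_command(
  steps=[
    {"translation": [-2, 0, -20], "rotation": [0, 1.5, 0], "claw": 0},
    {"translation": [-2, 0, -20], "rotation": [0, 2.9, 0], "claw": 0},
    {"translation": [-2, 0, -20], "rotation": [0, 2.9, 0], "claw": 0},
    {"translation": [-2, 0, -20], "rotation": [0, 2.9, 0], "claw": 0},
  ],
)

```text
clock: 5.65
tool_pos: [0.51, 0.0405, 0.0466]
orientation: [179.2, -0.8, 178.7]
force: [0.9, -1.6, -0.3]
opening: 0.0006
gripper_force: 0.0
```

```bash
python3 -c "
from h import *
print(ctrl.get_obs()['joint_pos'])
go([.508,.037,.0135],down(178.3,0))"
```

```text
[  25.67268735   16.91818755  -31.3772476    -1.64785823  -42.04668196
 -115.75446589]
trans [ 1.5 -4.  33.1] rot [ 0.17 -0.16  0.08] top dir [-0. -0.  1.]
```

>>> arm_command(
  steps=[
    {"translation": [2, -2, 20], "rotation": [0, 0, 0], "claw": 0},
    {"translation": [2, -2, 30], "rotation": [0, 0, 0], "claw": 0},
    {"translation": [2, -2, 30], "rotation": [0, 0, 0], "claw": 0},
    {"translation": [2, -2, 30], "rotation": [0, 0, 0], "claw": 0},
  ],
)

```text
clock: 6.05
tool_pos: [0.505, 0.0341, 0.0148]
orientation: [179.6, -0.8, 178.6]
force: [-0.1, 0.1, -0.4]
opening: 0.0002
gripper_force: 0.0
```

```bash
python3 -c "
from h import *
print(ctrl.get_obs()['joint_pos'])
go([.508,.037,.0135],down(178.3,0))
go([.56,.037,.0135],down(178.3,0))"
```

```text
[  25.57527302   19.34745517  -33.88718076   -1.12909567  -37.29659314
 -116.092142  ]
trans [-2.9  2.9  1.3] rot [ 0.07 -0.16  0.06] top dir [-0. -0.  1.]
trans [-54.9   4.2   0.6] rot [ 0.07 -0.16  0.06] top dir [-0. -0.  1.]
```

>>> arm_command(
  steps=[
    {"translation": [-8, 2, 0], "rotation": [0, 0, 0], "claw": 0},
    {"translation": [-16, 3, 0.5], "rotation": [0.1, -0.1, 0], "claw": 0},
    {"translation": [-20, 3, 0.5], "rotation": [0.1, -0.1, 0], "claw": 0},
    {"translation": [-24, 3.5, 0.5], "rotation": [0.1, -0.1, 0], "claw": 0},
    {"translation": [-28, 4, 0.5], "rotation": [0.1, -0.1, 0], "claw": 0},
  ],
)

```text
clock: 6.55
tool_pos: [0.5338, 0.0374, 0.0136]
orientation: [-179.9, -0.3, 178.5]
force: [-0.4, 0.2, -0.3]
opening: 0.0006
gripper_force: 0.1
```

>>> arm_command(
  steps=[
    {"translation": [-5, 0, 0], "rotation": [0, 0, 0], "claw": 0},
    {"translation": [-10, 0, 0], "rotation": [0, 0, 0], "claw": 0},
    {"translation": [-15, 0, 0], "rotation": [0, 0, 0], "claw": 0},
    {"translation": [-20, 0, 0], "rotation": [0, 0, 0], "claw": 0},
    {"translation": [-25, 0, 0], "rotation": [0, 0, 0], "claw": 0},
  ],
)

```text
clock: 7.05
tool_pos: [0.5589, 0.0366, 0.0134]
orientation: [-179.9, -0.3, 178.5]
force: [-0.4, -0.5, 0.1]
opening: -0.0001
gripper_force: 0.1
```

```bash
python3 -c "
from h import *
print(ctrl.get_obs()['joint_pos'])
go([.575,.037,.0135],down(178.3,12))
a,_=snap('side','side3');b,_=snap('top','top3')
c=cv2.resize(np.hstack([a[180:400,180:420],b[150:370,200:440]]),None,fx=1.6,fy=1.6)
cv2.imwrite('pics/c3.png',c[...,::-1])"
```

```text
[ 2.37690489e+01  2.31603259e+01 -2.78651391e+01 -1.08610576e-02
 -3.92656890e+01 -1.15223854e+02]
trans [-16.1   0.8  -0.1] rot [-0.02 -2.45  0.05] top dir [-0.21  0.01  0.98]
```

View pics/c3.png

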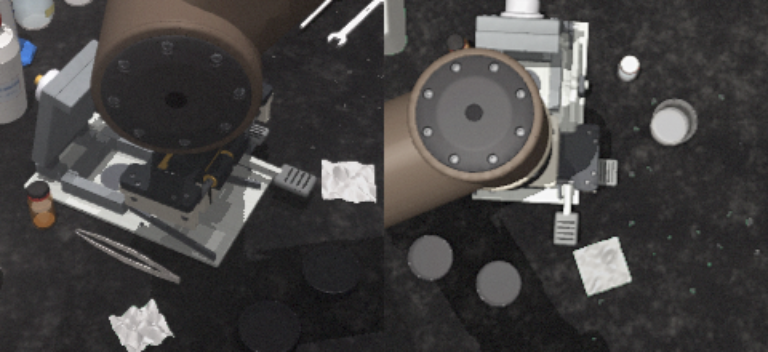

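The fingers are behind the dish and pushing it. The lid is still up at crop (75,85), and the wrist is hiding the dish. I'll tilt back to clear the lid, then push on.

>>> arm_command(
  steps=[
    {"translation": [-5, 0, 0], "rotation": [0, -0.8, 0], "claw": 0},
    {"translation": [-10, 0, 0], "rotation": [0, -1.6, 0], "claw": 0},
    {"translation": [-16, 0, 0], "rotation": [0, -2.4, 0], "claw": 0},
    {"translation": [-16, 0, 0], "rotation": [0, -2.4, 0], "claw": 0},
  ],
)

```text
clock: 7.55
tool_pos: [0.571, 0.0351, 0.0124]
orientation: [-179.8, 11.6, 178.7]
force: [-0.1, -1.1, -0.2]
opening: 0.0002
gripper_force: 0.0
```

```bash
python3 -c "
from h import *
print(ctrl.get_obs()['joint_pos'])
go([.60,.036,.014],down(178.3,13))
go([.62,.0355,.014],down(178.3,13))"
```

```text
[  25.95399333   19.05815984  -43.69642342   18.18982747  -17.8482408
 -134.19491797]
trans [-28.7   1.6   4.2] rot [-0.03 -0.28  0.07] top dir [-0.22  0.01  0.97]
trans [-48.3   1.6   8.2] rot [-0.03 -0.28  0.07] top dir [-0.22  0.01  0.97]
```

>>> arm_command(
  steps=[
    {"translation": [-5, 0.5, 0.5], "rotation": [0, 0, 0], "claw": 0},
    {"translation": [-10, 1, 1.5], "rotation": [0, -0.1, 0], "claw": 0},
    {"translation": [-15, 1.5, 2.5], "rotation": [0, -0.2, 0], "claw": 0},
    {"translation": [-20, 1.5, 3], "rotation": [0, -0.2, 0], "claw": 0},
    {"translation": [-25, 1.5, 4], "rotation": [0, -0.2, 0], "claw": 0},
  ],
)

```text
clock: 8.05
tool_pos: [0.6005, 0.0371, 0.0145]
orientation: [-179.9, 12.7, 178.6]
force: [-0.0, -0.9, 0.2]
opening: 0.0004
gripper_force: 0.1
```

```bash
python3 -c "
from h import *
print(ctrl.get_obs()['joint_pos'])
go([.622,.0355,.014],down(178.3,13))"
```

```text
[  24.87693874   20.58204516  -41.15406613   19.02152343  -17.79043465
 -133.93379601]
trans [-20.9  -1.    5.3] rot [-0.01 -0.06  0.05] top dir [-0.22  0.01  0.97]
```

>>> arm_command(
  steps=[
    {"translation": [-4, 0, 1], "rotation": [0, 0, 0], "claw": 0},
    {"translation": [-8, 0, 2], "rotation": [0, 0, 0], "claw": 0},
    {"translation": [-12, -0.5, 3], "rotation": [0, 0, 0], "claw": 0},
    {"translation": [-15, -0.5, 4], "rotation": [0, 0, 0], "claw": 0},
    {"translation": [-18, -0.5, 4.5], "rotation": [0, 0, 0], "claw": 0},
  ],
)

```text
clock: 8.55
tool_pos: [0.6185, 0.0361, 0.0141]
orientation: [-179.9, 12.7, 178.6]
force: [-0.3, -0.0, 0.2]
opening: 0.0004
gripper_force: 0.1
```

>>> arm_command(
  steps=[
    {"translation": [-1, 0, 0.3], "rotation": [0, 0, 0], "claw": 0},
    {"translation": [-2, 0, 0.5], "rotation": [0, 0, 0], "claw": 0},
    {"translation": [-2, 0, 0.5], "rotation": [0, 0, 0], "claw": 0},
  ],
)

```text
clock: 8.85
tool_pos: [0.6204, 0.0361, 0.0141]
orientation: [-179.9, 12.7, 178.6]
force: [-0.1, 0.6, 0.0]
opening: 0.0
gripper_force: 0.0
```

>>> arm_command(
  steps=[
    {"translation": [-1, 0, 0.3], "rotation": [0, 0, 0], "claw": 0},
    {"translation": [-2, 0, 0.5], "rotation": [0, 0, 0], "claw": 0},
    {"translation": [-3, 0, 0.7], "rotation": [0, 0, 0], "claw": 0},
  ],
)

```text
clock: 9.15
tool_pos: [0.6235, 0.036, 0.0141]
orientation: [-179.9, 12.7, 178.6]
force: [-0.2, -0.2, -0.2]
opening: 0.0004
gripper_force: 0.1
```

>>> arm_command(
  steps=[
    {"translation": [-1, 0, 0.3], "rotation": [0, 0, 0], "claw": 0},
    {"translation": [-2, 0, 0.5], "rotation": [0, 0, 0], "claw": 0},
    {"translation": [-2, 0, 0.5], "rotation": [0, 0, 0], "claw": 0},
  ],
)

```text
clock: 9.45
tool_pos: [0.6253, 0.0359, 0.0139]
orientation: [-179.9, 12.7, 178.6]
force: [-1.5, 0.4, 1.1]
opening: 0.0003
gripper_force: 0.9
```

>>> arm_command(
  steps=[
    {"translation": [-0.5, 0, 0.2], "rotation": [0, 0, 0], "claw": 0},
    {"translation": [-1, 0, 0.3], "rotation": [0, 0, 0], "claw": 0},
    {"translation": [-1, 0, 0.3], "rotation": [0, 0, 0], "claw": 0},
  ],
)

```text
clock: 9.75
tool_pos: [0.6256, 0.0356, 0.0137]
orientation: [-179.8, 12.7, 178.6]
force: [-5.4, 1.5, 4.7]
opening: 0.0007
gripper_force: 2.9
```

The dish is firm against the back wall, so I'll withdraw straight back and then up.

>>> arm_command(
  steps=[
    {"translation": [4, 0, -1], "rotation": [0, 0, 0], "claw": 0},
    {"translation": [25, 0, -6], "rotation": [0, 0, 0], "claw": 0},
    {"translation": [55, 0, -15], "rotation": [0, 0, 0], "claw": 0},
    {"translation": [75, 0, -50], "rotation": [0, 1, 0], "claw": 0},
    {"translation": [75, 0, -95], "rotation": [0, 2.5, 0], "claw": 0},
  ],
)

```text
clock: 10.25
tool_pos: [0.533, 0.0316, 0.069]
orientation: [-179.0, 2.8, 178.3]
force: [3.5, -0.4, 0.3]
opening: 0.0006
gripper_force: 0.0
```

>>> arm_command(
  steps=[
    {"translation": [30, 0, -40], "rotation": [0, 0, 0], "claw": 0},
    {"translation": [60, -40, -60], "rotation": [0, 0, 0], "claw": 0},
    {"translation": [60, -80, -60], "rotation": [0, 0, 0], "claw": 0},
    {"translation": [60, -120, -60], "rotation": [0, 0, 0], "claw": 0},
    {"translation": [60, -120, -60], "rotation": [0, 0, 0], "claw": 0},
  ],
)

```text
clock: 10.75
tool_pos: [0.4728, -0.0871, 0.1296]
orientation: [-179.1, 3.6, 177.9]
force: [0.2, 1.4, -1.0]
opening: 0.0004
gripper_force: 0.0
```

```bash
python3 -c "
from h import *
a,_=snap('side','side4');b,_=snap('top','top4')
P=pts('top',np.load('pics/top4.npy'))
print(P[249:264:2,325:346:3].round(3)[...,2]); print(ctrl.get_obs()['joint_pos'])
c=cv2.resize(np.hstack([a[180:340,200:360],b[150:310,230:390]]),None,fx=2.5,fy=2.5,interpolation=cv2.INTER_CUBIC)
cv2.imwrite('pics/c4.png',c[...,::-1])
go([.547,-.066,.12],down(88.4,15));go([.547,-.066,.12],down(268.4,-15))"
```

```text
[[ 0.021 -0.002 -0.     0.03   0.032  0.031  0.029]
 [ 0.03   0.03   0.027  0.034  0.032  0.037  0.034]
 [ 0.027  0.025  0.028  0.03   0.033  0.036  0.033]
 [ 0.028  0.03   0.03   0.03   0.032  0.032  0.032]
 [ 0.026  0.031  0.026  0.033  0.032  0.034  0.034]
 [ 0.029  0.03   0.03   0.033  0.033  0.034  0.031]
 [ 0.026  0.029  0.024  0.031  0.034  0.031  0.032]
 [ 0.02  -0.001  0.     0.03   0.034  0.032  0.029]]
[  14.92679015    5.14657711  -34.85681707    2.57986559  -46.85376428
 -108.67295518]
trans [-72.2  21.7  13.5] rot [ 2.76 -1.66 17.72] top dir [0.01 0.26 0.97]
trans [-72.2  21.7  13.5] rot [  1.67   2.77 -18.07] top dir [0.01 0.26 0.97]
```

View pics/c4.png

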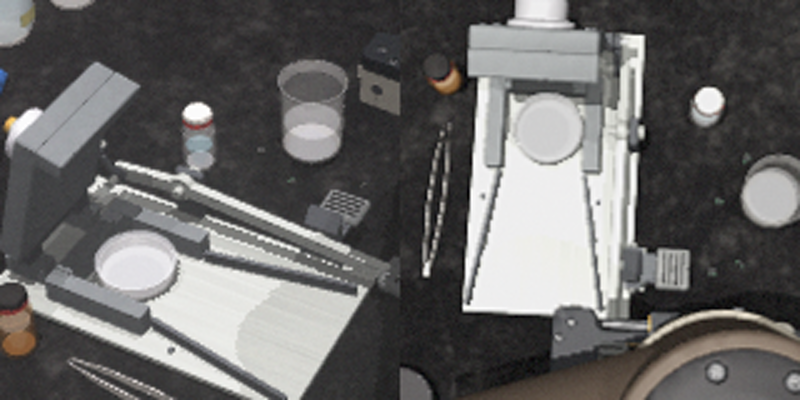

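The dish lies in the chamber at crop (548,130), with the wall fronts at (493,167) and (592,172). I'll check its depth and sideways position numerically.

```bash
python3 - <<'E'
from h import *
px=lambda a,b:(230+(a-400)/2.5,150+b/2.5)
for n,(a,b),z in(("dish c",(548,130),.023),("dish front",(548,164),.021),("dish L",(514,130),.021),("dish R",(583,130),.021),("wallL front",(493,167),.028),("wallR front",(592,172),.028),("wallL in",(503,130),.028),("wallR in",(583,130),.028),("plate fl",(464,311),.008)):
    print(n,ray("top",*px(a,b),z).round(4))
P=pts("top",np.load("pics/top4.npy")); m=np.zeros(P.shape[:2],bool); m[186:218,274:306]=1; m&=(P[...,2]>.018)&(P[...,2]<.0265)
q=P[m]; print(len(q),q.mean(0),q.min(0),q.max(0))
# side view
q=lambda a,b:(200+a/2.5,180+b/2.5)
for n,(a,b),z in(("dish c side",(139,262),.023),("wall L front",(148,318),.028),("wall R front",(207,238),.028)): print(n,ray("side",*q(a,b),z).round(4))
E
```

```text
dish c [0.6603 0.0321 0.023 ]
dish front [0.6317 0.0314 0.021 ]
dish L [0.6601 0.0609 0.021 ]
dish R [0.6614 0.0028 0.021 ]
wallL front [0.6272 0.0766 0.028 ]
wallR front [ 0.6248 -0.006   0.028 ]
wallL in [0.6586 0.0694 0.028 ]
wallR in [0.6601 0.0024 0.028 ]
plate fl [0.5074 0.0993 0.008 ]
651 [0.66422546 0.03334688 0.02317236] [ 0.62885609 -0.00123373  0.01818591] [0.6947663  0.06536569 0.026443  ]
dish c side [0.6573 0.0394 0.023 ]
wall L front [0.6224 0.0868 0.028 ]
wall R front [0.6219 0.0014 0.028 ]
```

Walls start at castle x = 14 mm and the dish front is at about 20 mm, so the dish is fully in and clear of the skirt. Next is the tab, with the gripper turned 90° and leaning right, away from the lever's path.

```bash
python3 -c "
from h import *
go([.545,-.067,.13],down(268.4,15))"
```

```text
trans [-70.8  20.5   3.4] rot [ -3.06  -1.93 -17.86] top dir [-0.01 -0.26  0.97]
```

>>> arm_command(
  steps=[
    {"translation": [-71, 20, -5], "rotation": [-3.1, -1.9, -17.9], "claw": 0},
    {"translation": [-71, 20, -5], "rotation": [-3.1, -1.9, -17.9], "claw": 0},
    {"translation": [-71, 20, -5], "rotation": [-3.1, -1.9, -17.9], "claw": 0},
    {"translation": [-71, 20, -5], "rotation": [-3.1, -1.9, -17.9], "claw": 0},
    {"translation": [-71, 20, -5], "rotation": [-3.1, -1.9, -17.9], "claw": 0},
  ],
)

```text
clock: 11.35
tool_pos: [0.5448, -0.065, 0.1377]
orientation: [177.9, 8.7, -139.2]
force: [-0.6, -0.7, 0.3]
opening: 0.0006
gripper_force: 0.0
```

```bash
python3 -c "
from h import *
print(ctrl.get_obs()['joint_pos'],ctrl.get_obs()['tool_pos'])
go([.545,-.067,.13],down(268.4,15))"
```

```text
[  8.85336651  11.0424381  -22.36196557  -8.22777059 -50.59928068
 -52.95341773] [ 0.54476678 -0.06495149  0.13765268]
trans [ 2.3 -2.   7.3] rot [-1.56 -1.02 -9.33] top dir [-0.01 -0.26  0.97]
```

>>> arm_command(
  steps=[
    {"translation": [2, -2, 0], "rotation": [-1.6, -1, -9.3], "claw": 0},
    {"translation": [2, -2, 0], "rotation": [-1.6, -1, -9.3], "claw": 0},
    {"translation": [2, -2, 0], "rotation": [-1.6, -1, -9.3], "claw": 0},
    {"translation": [2, -2, 0], "rotation": [-1.6, -1, -9.3], "claw": 0},
    {"translation": [2, -2, 0], "rotation": [-1.6, -1, -9.3], "claw": 0},
  ],
)

```text
clock: 11.85
tool_pos: [0.5446, -0.068, 0.1375]
orientation: [179.4, 14.5, -96.3]
force: [0.3, 0.3, -0.1]
opening: 0.0006
gripper_force: 0.0
```

>>> arm_command(
  steps=[
    {"translation": [0, 0, 0], "rotation": [0, 0, 0], "claw": 0},
    {"translation": [0, 0, 0], "rotation": [0, 0, 0], "claw": 0},
  ],
)

```text
clock: 12.05
tool_pos: [0.5445, -0.0686, 0.1372]
orientation: [179.3, 14.4, -97.0]
force: [0.5, -0.8, -0.0]
opening: 0.0006
gripper_force: 0.0
```

```bash
python3 -c "
from h import *
print(ctrl.get_obs()['joint_pos'],ctrl.get_obs()['tool_pos'])
go([.545,-.067,.06],down(268.4,15))
go([.545,-.067,.04],down(268.4,15))"
```

```text
[  2.28110735  14.92605401 -14.67491243 -16.63779085 -59.84975562
  -0.85403175] [ 0.54446767 -0.06855626  0.1372303 ]
trans [17.7 -1.3 75.2] rot [-0.13 -0.11 -1.04] top dir [-0.01 -0.26  0.97]
trans [22.6 -1.6 94.6] rot [-0.13 -0.11 -1.04] top dir [-0.01 -0.26  0.97]
```

>>> arm_command(
  steps=[
    {"translation": [8, -1, 35], "rotation": [-0.1, -0.1, -1], "claw": 0},
    {"translation": [17, -1, 70], "rotation": [-0.1, -0.1, -1], "claw": 0},
    {"translation": [22, -1.5, 88], "rotation": [-0.1, -0.1, -1], "claw": 0},
    {"translation": [22, -1.5, 88], "rotation": [-0.1, -0.1, -1], "claw": 0},
  ],
)

```text
clock: 12.45
tool_pos: [0.5426, -0.0679, 0.0442]
orientation: [179.8, 14.9, -91.8]
force: [-0.1, -0.2, 0.9]
opening: -0.0001
gripper_force: 0.0
```

```bash
python3 -c "
from h import *
a,_=snap('side','side5');b,_=snap('top','top5')
c=cv2.resize(np.hstack([a[180:340,220:380],b[150:310,270:430]]),None,fx=2.5,fy=2.5,interpolation=cv2.INTER_CUBIC)
cv2.imwrite('pics/c5.png',c[...,::-1])
go([.545,-.067,.035],down(268.4,15))
go([.545,-.067,.02],down(268.4,15))"
```

```text
trans [ 2.   0.1 12.3] rot [-0.03 -0.01 -0.01] top dir [-0.01 -0.26  0.97]
trans [ 5.9  0.1 26.8] rot [-0.03 -0.01 -0.01] top dir [-0.01 -0.26  0.97]
```

View pics/c5.png

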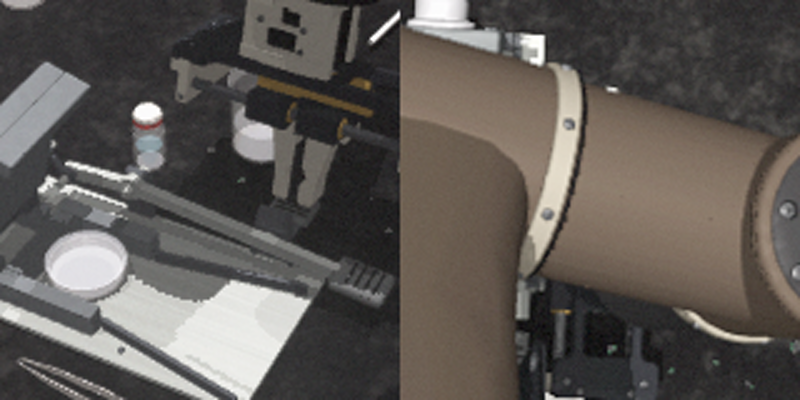

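The fingers are over the tab at crop (290,210), right of the caught lever and clear of the beaker. Pressing now.

>>> arm_command(
  steps=[
    {"translation": [1.5, 0, 6], "rotation": [0, 0, 0], "claw": 0},
    {"translation": [2.5, 0, 10], "rotation": [0, 0, 0], "claw": 0},
    {"translation": [3.2, 0, 13], "rotation": [0, 0, 0], "claw": 0},
    {"translation": [4, 0, 16], "rotation": [0, 0, 0], "claw": 0},
  ],
)

```text
clock: 12.95
tool_pos: [0.5454, -0.0688, 0.0311]
orientation: [-179.8, 14.9, -91.5]
force: [-0.9, -4.5, 6.6]
opening: 0.0003
gripper_force: 2.4
```

>>> arm_command(
  steps=[
    {"translation": [0.5, 0, 2], "rotation": [0, 0, 0], "claw": 0},
    {"translation": [1, 0, 4], "rotation": [0, 0, 0], "claw": 0},
  ],
)

```text
clock: 13.15
tool_pos: [0.5455, -0.0689, 0.0267]
orientation: [-179.8, 14.9, -91.6]
force: [-0.4, -5.4, 5.1]
opening: 0.0009
gripper_force: 2.9
```

>>> arm_command(
  steps=[
    {"translation": [0.5, 0, 2], "rotation": [0, 0, 0], "claw": 0},
    {"translation": [1, 0, 4], "rotation": [0, 0, 0], "claw": 0},
  ],
)

```text
clock: 13.35
tool_pos: [0.5455, -0.0696, 0.0228]
orientation: [-179.8, 14.9, -91.5]
force: [-2.2, -10.9, 10.0]
opening: 0.0003
gripper_force: 6.2
```

>>> arm_command(
  steps=[
    {"translation": [0, 0, 0], "rotation": [0, 0, 0], "claw": 0},
    {"translation": [0, 0, 0], "rotation": [0, 0, 0], "claw": 0},
    {"translation": [0, 0, 0], "rotation": [0, 0, 0], "claw": 0},
  ],
)

```text
clock: 13.65
tool_pos: [0.5455, -0.0696, 0.023]
orientation: [-179.8, 14.9, -91.5]
force: [-2.1, -7.9, 8.9]
opening: 0.0005
gripper_force: 5.4
```

```bash
python3 -c "
from h import *
a,_=snap('side','side6')
cv2.imwrite('pics/c6.png',cv2.resize(a[180:340,190:390],None,fx=2.5,fy=2.5)[...,::-1])"
```

```text
(no output)
```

View pics/c6.png

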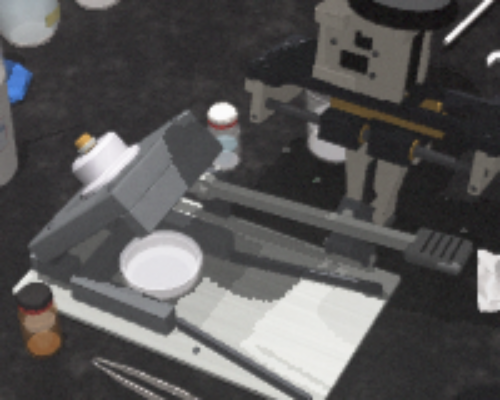

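The catch has released: the lid at crop (140,170) is sinking and the lever is rising freely past the gripper. I'll hold still until it shuts.

>>> arm_command(
  steps=[
    {"translation": [0, 0, 0], "rotation": [0, 0, 0], "claw": 0},
    {"translation": [0, 0, 0], "rotation": [0, 0, 0], "claw": 0},
    {"translation": [0, 0, 0], "rotation": [0, 0, 0], "claw": 0},
    {"translation": [0, 0, 0], "rotation": [0, 0, 0], "claw": 0},
    {"translation": [0, 0, 0], "rotation": [0, 0, 0], "claw": 0},
  ],
)

```text
clock: 14.2
tool_pos: [0.5455, -0.0696, 0.023]
orientation: [-179.8, 14.9, -91.5]
force: [-2.1, -8.6, 9.5]
opening: 0.0007
gripper_force: 5.4
```

>>> arm_command(
  steps=[
    {"translation": [0, 0, 0], "rotation": [0, 0, 0], "claw": 0},
    {"translation": [0, 0, 0], "rotation": [0, 0, 0], "claw": 0},
    {"translation": [0, 0, 0], "rotation": [0, 0, 0], "claw": 0},
    {"translation": [0, 0, 0], "rotation": [0, 0, 0], "claw": 0},
    {"translation": [0, 0, 0], "rotation": [0, 0, 0], "claw": 0},
  ],
)

```text
clock: 14.7
tool_pos: [0.5455, -0.0696, 0.023]
orientation: [-179.8, 14.9, -91.5]
force: [-2.2, -8.3, 8.1]
opening: 0.0004
gripper_force: 5.4
```

>>> arm_command(
  steps=[
    {"translation": [0, 0, -10], "rotation": [0, 0, 0], "claw": 0},
    {"translation": [0, 0, -40], "rotation": [0, 0, 0], "claw": 0},
    {"translation": [0, 0, -80], "rotation": [0, 0, 0], "claw": 0},
    {"translation": [0, 0, -125], "rotation": [0, 0, 0], "claw": 0},
    {"translation": [0, 0, -170], "rotation": [0, 0, 0], "claw": 0},
  ],
)

```text
clock: 15.2
tool_pos: [0.5425, -0.1118, 0.188]
orientation: [-179.9, 15.0, -91.6]
force: [1.1, -1.0, -0.2]
opening: 0.0
gripper_force: 0.0
```

>>> arm_command(
  steps=[
    {"translation": [45, 0, 0], "rotation": [0, 0, 0], "claw": 0},
    {"translation": [90, 0, 0], "rotation": [0, 0, 0], "claw": 0},
    {"translation": [140, 0, 0], "rotation": [0, 0, 0], "claw": 0},
    {"translation": [180, 0, 0], "rotation": [0, 0, 0], "claw": 0},
    {"translation": [180, 0, 0], "rotation": [0, 0, 0], "claw": 0},
  ],
)

```text
clock: 15.7
tool_pos: [0.5369, -0.2891, 0.1373]
orientation: [179.9, 15.1, -91.9]
force: [-0.3, 0.3, -0.8]
opening: 0.0005
gripper_force: 0.0
```

```bash
python3 -c "
from h import *
a,_=snap('side','side7');b,_=snap('top','top7')
c=cv2.resize(np.hstack([a[180:340,190:350],b[150:310,230:390]]),None,fx=2.5,fy=2.5,interpolation=cv2.INTER_CUBIC)
cv2.imwrite('pics/c7.png',c[...,::-1]); o=ctrl.get_obs(); print(o['tool_pos'],o['force'])"
```

```text
[ 0.53782102 -0.28620899  0.13892476] [ 0.08581993 -0.53780722  0.25046409]
```

View pics/c7.png

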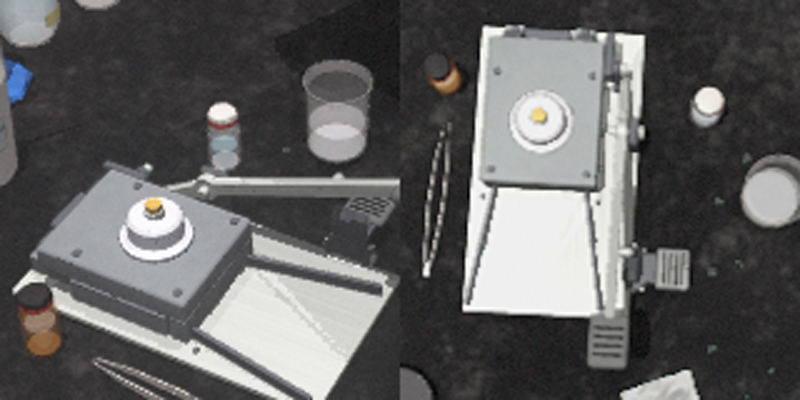

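The lid is shut over the dish, the lever is back at rest, and the vials, forceps and beaker are where they were. Handing in.

```bash
python3 -c "
from plant import ctrl
print(ctrl.close_job())"
```

```text
the job is handed in; nothing more can be done
None
```

The job is done and handed in at about 16 s: the catch held the lid open, the dish was pushed in until it met the back wall (it sits about 4 mm right of centre), and the release tab let the lid shut over it; nothing else on the bench looks moved in the last pictures.

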